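# Index the bottle under the nozzle with the ratchet lever

## Task

Bring the tall reagent bottle on the carousel exactly under the dispensing nozzle by working the ratchet lever below the hood's front pane: each full stroke to the stop moves the carousel on by one pocket, and the lever springs back for the next. Count the strokes so that the bottle is not carried past the nozzle, push the lever firmly but not hard against its stop, and let it come back to rest at the end. Touch nothing on the carousel, keep bottle and vials standing, and leave the jar and the carton beside the feeder where they are.

Things in the scene. Friction and masses are not known exactly. Their poses are not given: they have to be found in the camera images.
- feeder: Fixed hand-indexed carousel feeder: grey base plate 270 x 300 x 12 mm, four 10 mm square corner posts (x = +-112, y = +-137 mm) bearing a clear splash hood: a front pane from z = 118 to 282 mm and a 90 mm deep roof strip behind its top (286 mm; nozzle collar to 304 mm), with 8 mm rails along the sides and back at z = 278 mm. Origin: carousel axis at bench height; x to the feeder's back, away from the robot, y to its left, z up.
- pane_edge (a point): Middle of the lower edge of the clear front pane (8 mm thick metal trim, 264 mm wide, parallel to the feeder's y). The lever handle stands just under this edge, so a vertical gripper strikes the pane: reach in below it from the front, the tool leaning about 40 degrees back towards the robot.
- carousel: White turning disc, radius 78 mm, top 53 mm above the bench; origin on its axis 45 mm above the bench, z up. Eight pockets 45 degrees apart, 58 mm from the axis, each of four steel prongs up to 71 mm above the bench; at the start one pocket is exactly under the nozzle. The lever turns it anticlockwise seen from above, never back.
- lever: Flat steel ratchet lever under the disc; origin on the carousel axis at bench height, x along the arm. Its sprung pawl drives a ratchet wheel: a full stroke to the stop brings the next pocket exactly under the nozzle, a short one leaves it short, and the return stroke does not turn the carousel.
- handle (a point): Centre of the lever's upright black handle (cylinder of 22 mm diameter from z = 30 to 86 mm), this point at z = 58 mm. It swings about the carousel axis at 115 mm radius. The flat lever arm below it (18 mm wide) lies at z = 16 to 21 mm.
- lever_swing (a joint): Angle of the ratchet lever: 0 at rest (handle 0.46 rad to the feeder's left, +y, of the straight-forward -x direction), 0.92 rad at the end stop (0.46 rad to the right, -y). A spring returns it to 0 when let go. About 0.13 rad of free play, then the pawl pushes; the push at the handle is 2 to 7 N up to the stop, where the force rises steeply.
- nozzle_tip (a point): Tip of the fixed steel nozzle, which hangs from the roof inside the hood behind the middle of the front pane: 58 mm in front (-x) of the carousel axis, 150 mm above the bench.
- bottle_mid (a point): Centre of the tall reagent bottle (28 mm diameter, 70 mm high, narrower screw cap), standing loose in a carousel pocket; half-way up, 35 mm above the disc. It starts 2, 3 or 4 pockets before the nozzle: at the feeder's left (+y), back left, or back (+x).
- vial_a_mid (a point): Centre of a squat plain white vial (28 mm diameter, 42 mm high), loose in another pocket, 21 mm above the disc.
- vial_b_mid (a point): Centre of the second squat white vial, same size.
- jar: Brown screw-cap jar, 47 mm diameter, 88 mm high, standing on the bench at the left of the feeder; origin under its centre. Bystander.
- carton: Small carton, 85 x 56 x 62 mm, on the bench at the right of the feeder; origin under its centre. Bystander.
- bottle: The tall reagent bottle itself; origin under its centre, z up its axis.
- vial_a: The first squat vial; origin under its centre, z up its axis.
- vial_b: The second squat vial; origin under its centre, z up its axis.

How it is judged:
By the outcome, as a careful person would: the job done as asked, in the order asked, and still so for the second after the job is handed in, with the robot touching nothing.
It also fails if it takes over 61 s, if anything falls off the work surface, if the arm or the gripper's body presses on something with over 40 N, if the wrist force passes 120 N, or if a joint passes its speed limit or range.

## Robot

A 6-joint arm with a two-finger parallel gripper is mounted at the origin on the work surface; the furniture and walls round the work are solid. World frame = base frame: x ahead of the robot, y to its left, z up, the work surface at z = 0. Lengths are in mm, angles in rad, forces in N, time in s.
With the tool pointing down it reaches from about 350 to 875 mm from the base axis. Payload 4.2 kg.
Tool frame: the origin (TCP) lies midway between the tips of the shut fingers; the grasp point (between the pads) lies 19 mm behind it; z points along the fingers, y is the line along which they close (so a half turn about z gives the same grasp; the last joint's range is limited). The gripper opens to 85 mm and grips with 20 to 120 N. Pads are 22 mm wide; open, the fingers measure 114 mm over their backs; the gripper's body (76 mm by 85 mm) begins 54 mm behind the grasp point. The pads swing forward as they close: fully open they stand 13 mm farther back than shut.
Start: joints at [1.43, 0.385, 0.008, 0, -1.194, -0.259], TCP at [243.238, 575.703, 231.312] pointing down, gripper open.
Joint ranges: [-3.14, 3.14], [-1.21, 2.06], [-1.07, 1.41], [-3.16, 2.05], [-2.99, -0.16], [-3.1, 3.1]. Speed limits (rad/s): [2.79, 2.79, 3.14, 3.14, 3.14, 3.14].

## Interface

Orientations are given as a unit quaternion [x, y, z, w].
In Python, from bench import arm gives the robot as it stands. The module is installed in compiled form; this text tells all that it offers.
- The arm moves only by the shell command python3 -m handwheel 'ROWS' [OPENING]. ROWS is JSON, a list of rows, each an object of numbers: "x", "y", "z": the shift along the world's x, y, z each as a share of 20 cm, from -1 to 1; "ax", "ay", "az": the turn, a rotation vector about the world's x, y, z each as a share of 90 degrees, from -1 to 1. In form: [{"x": .., "y": .., "z": .., "ax": .., "ay": .., "az": ..}, ...]. A call has exactly 8 rows; each row shifts and turns the commanded pose from where the row before left it; what a row does not reach is not made up. A row lasts 1/10 s, in which the tool goes at most 50 mm and 8.59 degrees, less where a joint would pass 70% of its speed; a pose out of reach is approached as far as the arm can. A call with a number of a shift or a turn outside -1 to 1 is refused whole. A call with a gripper value outside its range is refused whole. OPENING is the opening, from -1 (shut) to 1 (fully open), set as the call begins (- or left out, the last holds). The fingers move at their own pace and stop on an object; the grip force is fixed at half the most. Time passes only in rows, so rows that do not move let the fingers close, or fill a call up. It gives the time, the measured TCP pose, the force, the opening and the grip force at its end, in the units of the state.
- arm.read_state(): the state, without advancing time (a new reading comes with each control period).
- arm.get_image(name): name is "scene" or "top" or "wrist"; returns the picture (400x640x3 uint8, red, green, blue); there is no depth.
- arm.camera_params(name): a dict with "K" (3x3 intrinsics, pixels), "position" and "orientation" of the camera in the world. Camera axes: x right, y down, z forward; pixel columns grow to the right and rows downward; lengths in mm; the calibration is good to about 2 mm. A picture is of the moment at which its call begins: read the wrist's pose just before it. camera_params takes no time and is no camera call; for the wrist camera it gives the pose at the moment of the call.
- arm.job_done(): hands the job in; it is judged then, once.
The state is a dict: "clock": time; "joints": joint angles; "joint_vel": joint speeds; "joint_efforts": joint torques, N m; "position": TCP position; "ee_rot": TCP orientation; "contact_force": force on the tool from outside, world axes, zero at the start; "wrist_torque": the same for the moment, N m; "gripper_width": finger opening in mm; "grasp_force": force on a finger pad.
Only numpy, scipy, OpenCV 4.12 (cv2) and the standard library are available. Lean on these libraries where they do the work, as an engineer would, in place of code of your own. Each camera call takes 0.05 s, during which the arm holds its last target. There are 200 camera calls.

## Working session

There is one attempt and no reset: what is moved stays moved. The work goes in short steps, Python scripts to look and compute and a shell command to move; the robot and the scene stay as the last step left them, time stands still between calls to the robot, and variables do not carry over. Pictures are saved under pics/ and viewed, at most 10 in all, crops included, and the job is handed in when it is done.

```bash
mkdir -p pics
python3 - <<'E'
from bench import arm
import cv2
for n in("scene","top"):
    p=arm.camera_params(n); print(n,p)
    cv2.imwrite(f"pics/{n}0.png",arm.get_image(n)[:,:,::-1])
s=arm.read_state();print(s)
E
```

```text
scene {'K': array([[511.13876517,   0.        , 320.76226401],
       [  0.        , 511.13876517, 201.17634232],
       [  0.        ,   0.        ,   1.        ]]), 'position': array([ 685.89083002, 1102.75095455,  585.53598021]), 'orientation': array([ 0.03843496,  0.83394327, -0.55011859, -0.02075865])}
top {'K': array([[425.84783187,   0.        , 325.79520376],
       [  0.        , 425.84783187, 199.02814542],
       [  0.        ,   0.        ,   1.        ]]), 'position': array([  44.26845498, -129.26099122,  838.83168844]), 'orientation': array([ 0.7510686 , -0.56271354,  0.20777314, -0.27582556])}
{'clock': 0.1, 'joints': array([ 1.42960250e+00,  3.85509324e-01,  6.76347137e-03, -4.04551034e-04,
       -1.19396852e+00, -2.58631077e-01]), 'joint_vel': array([-1.43651903e-03, -1.25903103e-03,  9.31518263e-04,  1.03677154e-03,
        3.17360761e-05, -1.28983224e-03]), 'joint_efforts': array([-1.46345945e-05, -3.93320239e+01,  1.88926721e+01,  4.19789314e+00,
       -2.63208633e-03,  2.90934722e-06]), 'position': array([243.0591435 , 575.25170565, 230.31794705]), 'ee_rot': array([ 9.80068680e-01, -1.98656556e-01, -1.31407632e-04,  9.68401729e-04]), 'contact_force': array([-0.03060489,  1.0699659 , -0.59383287]), 'wrist_torque': array([-0.01016774, -0.04579901, -0.00208251]), 'grasp_force': 0.0, 'gripper_width': 85.45590592207067}
```

View pics/scene0.png

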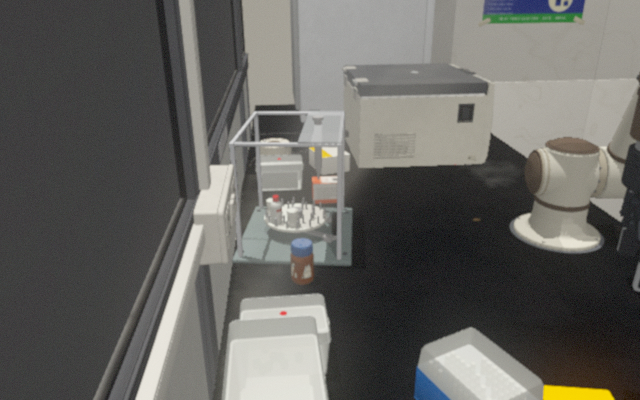

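View pics/top0.png

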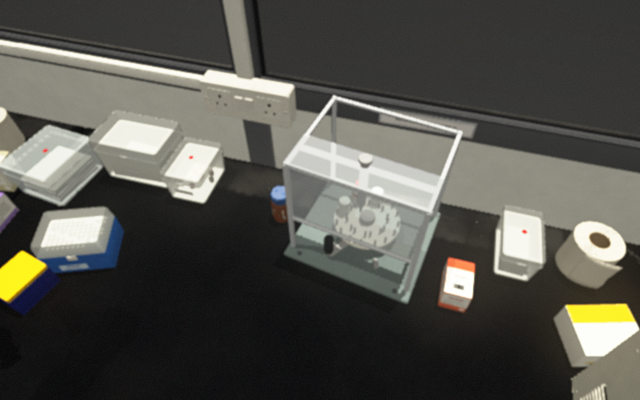

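The scene view shows the feeder at about (295,190), with a red-capped bottle near (276,205) and the jar at (302,260). The top view shows the feeder at about (365,200), with the black handle at (329,243), the jar at (279,203) and the carton at (457,285). I'll zoom in on both.

Run:
```python
import cv2,numpy as np
a=cv2.imread("pics/top0.png")[90:310,265:485]; b=cv2.imread("pics/scene0.png")[100:290,225:365]
a=cv2.resize(a,None,fx=2.1,fy=2.1,interpolation=cv2.INTER_CUBIC)
b=cv2.resize(b,None,fx=2.4,fy=2.4,interpolation=cv2.INTER_CUBIC)
c=np.zeros((470,800,3),np.uint8);c[:a.shape[0],:a.shape[1]]=a;c[:b.shape[0],464:464+b.shape[1]]=b
cv2.imwrite("pics/z1.png",c)
```

```text
(no output)
```

View pics/z1.png

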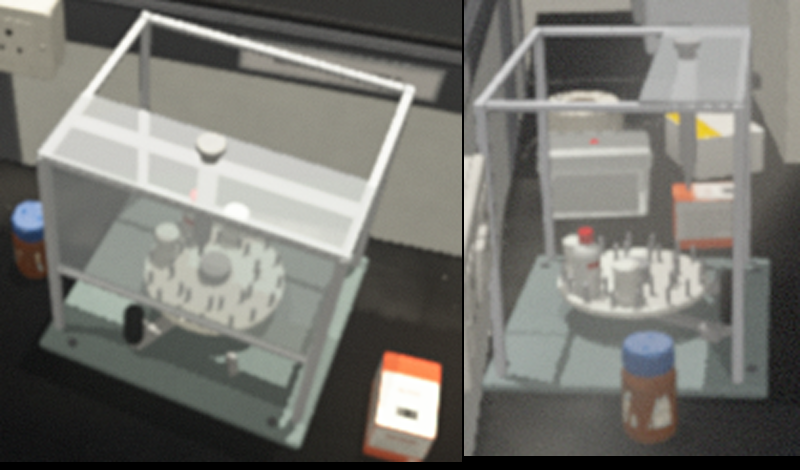

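Top crop: plate corners are at about (42,345), (297,445) and (366,262), and the handle at (133,325). A faint red cap shows at (195,195) and white vials at (167,240) and (235,220). Scene crop: red cap at (585,235). Next I cast rays.

```bash
cat > h.py <<'E'
from bench import arm
import numpy as np, cv2
from scipy.spatial.transform import Rotation as R
def ray(n,uv,p=None):
    p=p or arm.camera_params(n)
    d=R.from_quat(p["orientation"]).apply(np.linalg.solve(p["K"],[*uv,1.]));return np.array(p["position"]),d/np.linalg.norm(d)
def plane(n,uv,z,p=None):
    o,d=ray(n,uv,p);return o+d*(z-o[2])/d[2]
def tri(rs):
    A=sum(np.eye(3)-np.outer(d,d) for o,d in rs);b=sum((np.eye(3)-np.outer(d,d))@o for o,d in rs);return np.linalg.solve(A,b)
E
python3 - <<'E'
from h import *
np.set_printoptions(precision=1,suppress=True)
T=lambda u,v:(265+u/2.1,90+v/2.1); S=lambda u,v:(225+(u-464)/2.4,100+v/2.4)
fl,fr,br=[plane("top",T(*q),12) for q in((42,345),(297,445),(366,262))]
print("plate",fl,fr,br,np.linalg.norm(fl-fr),np.linalg.norm(fr-br))
c=(fl+br)/2; y=(fl-fr)[:2]; yaw=np.arctan2(-y[0],y[1]); print("centre",c,"yaw",yaw)
sc=[plane("scene",S(*q),12) for q in((487,383),(768,393),(769,259))];print("scene plate: bl,fl,fr?",*sc)
print("pane", plane("top",T(60,270),118),plane("top",T(305,360),118))
h=plane("top",T(133,325),58);hs=plane("scene",S(727,298),58)
print("handle",h,hs, "tri",tri([ray("top",T(133,325)),ray("scene",S(727,298))]))
bt=tri([ray("top",T(195,195)),ray("scene",S(585,235))])
Rz=R.from_euler('z',yaw).as_matrix()
for n,p in(("h",h),("bot",bt),("botS",plane("scene",S(585,235),120)),("vialA",plane("top",T(167,232),95)),("vialB",plane("top",T(235,212),95)),("disc",plane("top",T(214,282),53)),("botT",plane("top",T(195,195),120)),("vS",plane("scene",S(628,262),95)),("vS2",plane("scene",S(573,240),95))):
    print(n,p,"feeder",Rz.T@(p-c))
E
```

```text
plate [533.9 109.9  12. ] [ 493.9 -177.1   12. ] [ 750.2 -216.9   12. ] 289.7368973873477 259.3973333171387
centre [642.1 -53.5  12. ] yaw -0.13848494264156727
scene plate: bl,fl,fr? [796.3  81.8  12. ] [536.4 126.5  12. ] [ 492.  -174.9   12. ]
pane [561.4  92.3 118. ] [ 525.1 -164.   118. ]
handle [557.   13.3  58. ] [562.3  17.3  58. ] tri [560.6  13.4  55.2]
h [557.   13.3  58. ] feeder [-93.5  54.4  46. ]
bot [699.9 -15.4 118.4] feeder [ 52.   45.8 106.4]
botS [699.4 -10.4 120. ] feeder [ 50.8  50.6 108. ]
vialA [660.2   4.7  95. ] feeder [10.  60.2 83. ]
vialB [709.7 -60.4  95. ] feeder [67.9  2.6 83. ]
disc [639.9 -55.5  53. ] feeder [-1.8 -2.2 41. ]
botT [699.3 -15.7 120. ] feeder [ 51.5  45.4 108. ]
vS [658.5   2.8  95. ] feeder [ 8.4 58.1 83. ]
vS2 [712.4 -58.2  95. ] feeder [70.3  5.1 83. ]
```

Feeder pose: centre about (643,-50), yaw about -0.145. The bottle sits at about 45° (back left), so it needs 3 strokes. The vials are at the left and at the back. I'll move to the front and tilt the tool for a close look.

```bash
python3 -m handwheel '[{"x":0.1,"y":-0.22,"az":0.0204},{"x":0.1,"y":-0.22,"az":0.0204},{"x":0.1,"y":-0.22,"az":0.0204},{"x":0.1,"y":-0.22,"az":0.0204},{"x":0.1,"y":-0.22,"az":0.0204},{"x":0.1,"y":-0.22,"az":0.0204},{"x":0.1,"y":-0.22,"az":0.0204},{"x":0.1,"y":-0.22,"az":0.0204}]' -1
python3 -m handwheel '[{"y":-0.15,"ax":-0.009,"ay":-0.062},{"y":-0.15,"ax":-0.009,"ay":-0.062},{"y":-0.15,"ax":-0.009,"ay":-0.062},{"y":-0.15,"ax":-0.009,"ay":-0.062},{"y":-0.15,"ax":-0.009,"ay":-0.062},{"y":-0.15,"ax":-0.009,"ay":-0.062},{"y":-0.15,"ax":-0.009,"ay":-0.062},{"y":-0.15,"ax":-0.009,"ay":-0.062}]'
python3 - <<'E'
from h import *
np.set_printoptions(precision=3,suppress=True)
s=arm.read_state();print(s["clock"],s["position"],R.from_quat(s["ee_rot"]).as_matrix())
print(arm.camera_params("wrist"))
cv2.imwrite("pics/w1.png",arm.get_image("wrist")[:,:,::-1])
E
```

```text
0.1 [243.059 575.252 230.318] [[ 0.921 -0.389 -0.001]
 [-0.389 -0.921 -0.002]
 [ 0.     0.002 -1.   ]]
{'K': array([[300.798,   0.   , 324.395],
       [  0.   , 300.798, 202.501],
       [  0.   ,   0.   ,   1.   ]]), 'position': array([309.721, 547.327, 374.121]), 'orientation': array([-0.546,  0.825,  0.119, -0.08 ])}invalid input at $[0]: expected keys x, y, z, ax, ay, az
invalid input at $[0]: expected keys x, y, z, ax, ay, az
```

View pics/w1.png

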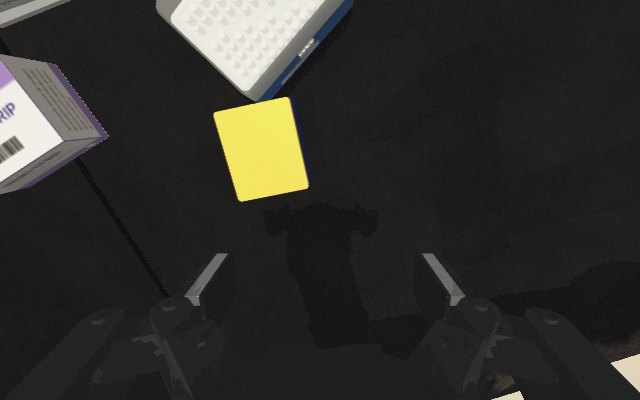

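The move was refused because every key is needed. The picture only shows the rack and a yellow box under the start pose.

```bash
python3 -m handwheel '[{"x":0.1,"y":-0.22,"z":0,"ax":0,"ay":0,"az":0.0204},{"x":0.1,"y":-0.22,"z":0,"ax":0,"ay":0,"az":0.0204},{"x":0.1,"y":-0.22,"z":0,"ax":0,"ay":0,"az":0.0204},{"x":0.1,"y":-0.22,"z":0,"ax":0,"ay":0,"az":0.0204},{"x":0.1,"y":-0.22,"z":0,"ax":0,"ay":0,"az":0.0204},{"x":0.1,"y":-0.22,"z":0,"ax":0,"ay":0,"az":0.0204},{"x":0.1,"y":-0.22,"z":0,"ax":0,"ay":0,"az":0.0204},{"x":0.1,"y":-0.22,"z":0,"ax":0,"ay":0,"az":0.0204}]' -1
python3 -m handwheel '[{"x":0,"y":-0.15,"z":0,"ax":-0.009,"ay":-0.062,"az":0},{"x":0,"y":-0.15,"z":0,"ax":-0.009,"ay":-0.062,"az":0},{"x":0,"y":-0.15,"z":0,"ax":-0.009,"ay":-0.062,"az":0},{"x":0,"y":-0.15,"z":0,"ax":-0.009,"ay":-0.062,"az":0},{"x":0,"y":-0.15,"z":0,"ax":-0.009,"ay":-0.062,"az":0},{"x":0,"y":-0.15,"z":0,"ax":-0.009,"ay":-0.062,"az":0},{"x":0,"y":-0.15,"z":0,"ax":-0.009,"ay":-0.062,"az":0},{"x":0,"y":-0.15,"z":0,"ax":-0.009,"ay":-0.062,"az":0}]'
python3 - <<'E'
from h import *
np.set_printoptions(precision=3,suppress=True)
s=arm.read_state();print(s["clock"],s["position"],R.from_quat(s["ee_rot"]).as_matrix())
p=arm.camera_params("wrist");print(p)
cv2.imwrite("pics/w2.png",arm.get_image("wrist")[:,:,::-1])
E
```

```text
clock: 0.95
position: [403.4, 221.8, 231.4]
ee_rot: [0.997, -0.071, 0.0, -0.0]
contact_force: [1.6, 0.8, -0.3]
gripper_width: -0.3
grasp_force: 0.0
clock: 1.75
position: [426.1, -14.5, 295.1]
ee_rot: [0.933, -0.067, 0.353, 0.026]
contact_force: [0.6, -0.9, -1.2]
gripper_width: 0.3
grasp_force: 0.0
1.75 [426.107 -14.524 295.068] [[ 0.742 -0.143  0.655]
 [-0.106 -0.99  -0.096]
 [ 0.662  0.002 -0.749]]
{'K': array([[300.798,   0.   , 324.395],
       [  0.   , 300.798, 202.501],
       [  0.   ,   0.   ,   1.   ]]), 'position': array([386.296,  -8.531, 450.917]), 'orientation': array([-0.639,  0.738, -0.165,  0.14 ])}
```

View pics/w2.png

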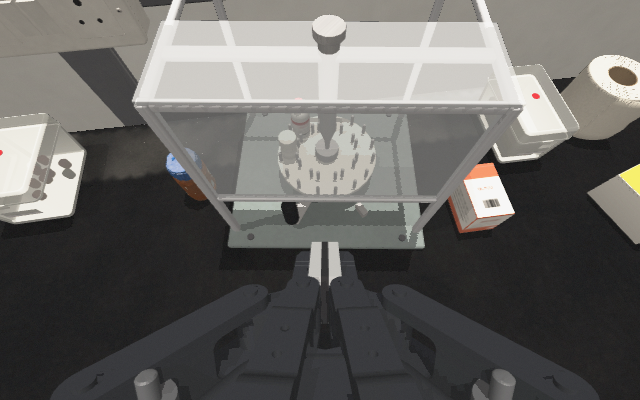

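The wrist view shows the pane's lower edge from (217,198) to (437,198), the black handle at (291,212) and the plate front corners at (230,243) and (424,243). The disc spans columns 277 to 376, with the bottle (pink cap) at (300,118) and vials at (288,145) and behind the nozzle.

Run:
```python
from h import *
np.set_printoptions(precision=1,suppress=True)
p=arm.camera_params("wrist");im=cv2.imread("pics/w2.png")
W=lambda uv,z:plane("wrist",uv,z,p)
a,b=W((230,241),12),W((424,241),12);print("plate",a,b,np.linalg.norm(a-b),(a+b)/2)
c,d=W((217,198),118),W((437,198),118);print("pane",c,d,np.linalg.norm(c-d),(c+d)/2,"yaw",-(c-d)[0]/(c-d)[1])
g=im[195:230,270:315];m=(g.max(2)<40).astype(np.uint8)
n,l,st,ce=cv2.connectedComponentsWithStats(m);i=[k for k in range(1,n) if l[17,21]==k] or [1]
i=i[0];print(st[i],ce[i]+[270,195]);u=ce[i]+[270,195]
rT=ray("top",(328.3,244.8));print("handle plane",W(u,58),"tri top",tri([ray("wrist",u,p),rT]))
# dark mask in top for the handle
t=cv2.imread("pics/top0.png")[230:260,315:345];print("disc L/R",W((277,157),53),W((376,157),53), "front",W((326,195),53))
n,l,st,ce=cv2.connectedComponentsWithStats((t.max(2)<45).astype(np.uint8))
for k in range(1,n):
  if st[k][4]>15: print("top",st[k],ce[k]+[315,230])
print("cap",W((300,118),120),"stop",W((363,210),20))
```

```text
plate [548.5 104.8  12. ] [ 502.2 -187.9   12. ] 296.3204864693142 [525.4 -41.6  12. ]
pane [567.7  90.6 118. ] [ 525.3 -178.5  118. ] 272.5130600928449 [546.5 -44.  118. ] yaw -0.15774314467578407
[ 11   7  18  23 297] [289.8 212.1]
handle plane [561.6   7.   58. ] tri top [559.2  10.2  58.2]
disc L/R [661.4  16.9  53. ] [ 637.  -137.8   53. ] front [583.  -48.9  53. ]
top [ 10   6   8  17 111] [328.2 244.3]
cap [675.3 -26.2 120. ] stop [ 564.2 -105.    20. ]
```

Handle at rest is about (560,9), feeder centre about (654,-57), yaw about -0.152. I'll go behind and to the left of the handle, then in along the tool axis.

```bash
python3 -m handwheel '[{"x":0.021,"y":0.045,"z":-0.096,"ax":-0.001,"ay":-0.007,"az":0},{"x":0.021,"y":0.045,"z":-0.096,"ax":-0.001,"ay":-0.007,"az":0},{"x":0.021,"y":0.045,"z":-0.096,"ax":-0.001,"ay":-0.007,"az":0},{"x":0.021,"y":0.045,"z":-0.096,"ax":-0.001,"ay":-0.007,"az":0},{"x":0.021,"y":0.045,"z":-0.096,"ax":-0.001,"ay":-0.007,"az":0},{"x":0.021,"y":0.045,"z":-0.096,"ax":-0.001,"ay":-0.007,"az":0},{"x":0.021,"y":0.045,"z":-0.096,"ax":-0.001,"ay":-0.007,"az":0},{"x":0.021,"y":0.045,"z":-0.096,"ax":-0.001,"ay":-0.007,"az":0}]'
python3 - <<'E'
from h import *
np.set_printoptions(precision=3,suppress=True)
s=arm.read_state();print(s["position"],s["joints"],R.from_quat(s["ee_rot"]).as_matrix())
E
```

```text
clock: 2.6
position: [488.1, 57.9, 236.2]
ee_rot: [0.935, -0.073, 0.346, 0.031]
contact_force: [0.3, -0.3, -0.4]
gripper_width: -0.0
grasp_force: 0.0
[488.06   57.935 236.198] [ 0.055 -0.106 -1.055  2.05  -0.161 -0.643] [[ 0.75  -0.158  0.642]
 [-0.115 -0.987 -0.108]
 [ 0.651  0.007 -0.759]]
```

The arm was at joint limits with the wrist folded close. Farther out it should be freer, so I'll step down and forward.

```bash
python3 -m handwheel '[{"x":0.02,"y":-0.005,"z":-0.07,"ax":0,"ay":0,"az":0},{"x":0.02,"y":-0.005,"z":-0.07,"ax":0,"ay":0,"az":0},{"x":0.02,"y":-0.005,"z":-0.07,"ax":0,"ay":0,"az":0},{"x":0.02,"y":-0.005,"z":-0.07,"ax":0,"ay":0,"az":0},{"x":0.02,"y":-0.005,"z":-0.07,"ax":0,"ay":0,"az":0},{"x":0.02,"y":-0.005,"z":-0.07,"ax":0,"ay":0,"az":0},{"x":0.02,"y":-0.005,"z":-0.07,"ax":0,"ay":0,"az":0},{"x":0.02,"y":-0.005,"z":-0.07,"ax":0,"ay":0,"az":0}]'
python3 - <<'E'
from h import *
np.set_printoptions(precision=3,suppress=True)
s=arm.read_state();print(s["position"],s["joints"],R.from_quat(s["ee_rot"]).as_matrix())
E
```

```text
clock: 3.4
position: [515.9, 60.2, 190.2]
ee_rot: [0.95, -0.074, 0.302, 0.035]
contact_force: [0.3, -0.2, -0.6]
gripper_width: 0.3
grasp_force: 0.0
[515.885  60.21  190.195] [ 0.055  0.028 -1.014  2.052 -0.161 -0.653] [[ 0.806 -0.161  0.569]
 [-0.119 -0.987 -0.111]
 [ 0.58   0.021 -0.815]]
```

The wrist is stuck at j4's upper limit: the tool has to bend up relative to the forearm, which j4 only reaches on the negative side, with the heading left of the arm plane. I'll turn the heading left with the tool steeper and record joints to fit a simple arm model.

```bash
python3 -m handwheel '[{"x":0,"y":0,"z":0.015,"ax":0,"ay":0.025,"az":0.03},{"x":0,"y":0,"z":0.015,"ax":0,"ay":0.025,"az":0.03},{"x":0,"y":0,"z":0.015,"ax":0,"ay":0.025,"az":0.03},{"x":0,"y":0,"z":0.015,"ax":0,"ay":0.025,"az":0.03},{"x":0,"y":0,"z":0.015,"ax":0,"ay":0.025,"az":0.03},{"x":0,"y":0,"z":0.015,"ax":0,"ay":0.025,"az":0.03},{"x":0,"y":0,"z":0.015,"ax":0,"ay":0.025,"az":0.03},{"x":0,"y":0,"z":0.015,"ax":0,"ay":0.025,"az":0.03}]'
cat > fk.py <<'E'
from h import *
from scipy.optimize import least_squares
D=[([1.4296,.3855,.00676,-.0004,-1.19397,-.25863],[243.06,575.25,230.32]),([.055,-.106,-1.055,2.05,-.161,-.643],[488.06,57.94,236.2]),([.055,.028,-1.014,2.052,-.161,-.653],[515.885,60.21,190.2])]
def fk(q,g):
    d1,a1,a2,a3,d4,L=g
    B=R.from_euler('z',q[0]); p=q[1]-q[2]
    F=R.from_euler('y',p)   # forearm along x, pitched down by p
    w=np.array([a1+a2*np.sin(q[1]),0,d1+a2*np.cos(q[1])])+F.apply([d4,0,a3])
    T=B*F*R.from_euler('x',-q[3])*R.from_euler('y',-q[4])*R.from_euler('x',-q[5])
    return B.apply(w)+T.apply([L,0,0]),T     # tool z = T x
E
python3 - <<'E'
from fk import *
np.set_printoptions(precision=3,suppress=True)
s=arm.read_state();q=s["joints"];M=R.from_quat(s["ee_rot"]).as_matrix();print(s["position"],q,M)
D.append((q,s["position"]))
with open("fk.py","a") as f:f.write(f"D.append(({list(map(float,q))},{list(map(float,s['position']))}))\n")
r=least_squares(lambda g:np.concatenate([fk(q,g)[0]-p for q,p in D]),[350,50,350,0,350,220]);print(r.x,r.cost,r.fun)
for q,p in D:print(fk(q,r.x)[1].as_matrix()[:,[0]].T)
print(R.from_matrix(fk(q,r.x)[1].as_matrix()).as_matrix())
E
```

```text
clock: 4.2
position: [527.3, 56.1, 218.5]
ee_rot: [0.977, 0.059, 0.204, 0.006]
contact_force: [0.7, -0.9, 1.6]
gripper_width: 0.1
grasp_force: 0.0
[527.341  56.088 218.506] [ 0.497  0.049 -0.669  0.375 -0.511  0.898] [[ 0.91   0.113  0.4  ]
 [ 0.118 -0.993  0.013]
 [ 0.398  0.036 -0.917]]
[ 63.679  99.85  635.602  63.949 254.786 389.264] 29238.476489178003 [-158.981   17.295   -1.739   -5.549  -86.831   -5.89     6.546  -86.846
    3.929  -50.909  122.837    3.699]
[[-0.001 -0.002 -1.   ]]
[[ 0.642 -0.107 -0.759]]
[[ 0.569 -0.111 -0.815]]
[[ 0.4    0.013 -0.917]]
[[ 0.4   -0.91  -0.113]
 [ 0.013 -0.118  0.993]
 [-0.917 -0.398 -0.036]]
```

Orientation model is exact; the position needs a lateral wrist offset that turns with j4.

```bash
cat >> fk.py <<'E'
def fk(q,g):
    d1,a1,a2,a3,d4,L,b,c,e=g
    B=R.from_euler('z',q[0]); F=R.from_euler('y',q[1]-q[2])
    X=B*F*R.from_euler('x',-q[3]); T=X*R.from_euler('y',-q[4])
    w=np.array([a1+a2*np.sin(q[1]),b,d1+a2*np.cos(q[1])])
    return B.apply(w)+(B*F).apply([d4,0,a3])+X.apply([0,c,e])+T.apply([L,0,0]),T*R.from_euler('x',-q[5])
def fit():
    x0=np.array([350,0,350,0,350,220,0,-160,0.]);w=np.array([.02,.05,.02,.05,.02,.02,.05,.02,.05])
    return least_squares(lambda g:np.concatenate([fk(q,g)[0]-p for q,p in D]+[w*(g-x0)]),x0)
E
python3 - <<'E'
from fk import *
np.set_printoptions(precision=2,suppress=True)
r=fit();print(r.x,r.fun)
E
```

```text
[ 170.23    5.25  552.71   -3.34  422.68  291.31   -0.12 -160.04   -1.14] [ 0.34 -0.21  0.24  0.61  0.23 -0.02 -0.65 -0.25  0.37 -0.01  0.43 -0.51
 -3.6   0.26  4.05 -0.17  1.45  1.43 -0.01 -0.   -0.06]
```

Fit is within 1 mm. Now I check inverse kinematics for feasible lean and heading at both stroke ends.

```bash
cat >> fk.py <<'E'
LO=np.array([-3.14,-1.21,-1.07,-3.16,-2.99,-3.1])+.03;HI=np.array([3.14,2.06,1.41,2.05,-.16,3.1])-.03
c=np.array([654,-57,0.]);FZ=R.from_euler('z',-.152)
def Rt(lean,head): return R.from_euler('z',head)*R.from_euler('y',-lean)*R.from_matrix(np.diag([1,-1,-1]))
A=fit().x
# model T: x=tool z, y=-tool x?, z=... : from the printed matrices tool x=-T y, tool y=-T z
def tool(q):
    p,T=fk(q,A);M=T.as_matrix();return p,R.from_matrix(np.c_[-M[:,1],-M[:,2],M[:,0]])
def ik(p,Rg,q0):
    def f(q):
        a,T=tool(q);return np.r_[(a-p)/100,(Rg.inv()*T).as_rotvec()]
    r=least_squares(f,np.clip(q0,LO+1e-3,HI-1e-3),bounds=(LO,HI));return r.x,np.linalg.norm(r.fun)
E
python3 - <<'E'
from fk import *
np.set_printoptions(precision=2,suppress=True)
rng=np.random.default_rng(0)
q,p=D[-1];print(tool(q)[0],tool(q)[1].as_quat())
for lean in(.7,.82):
  for head in(-.35,-.15,.05,.25):
    for nm,f in(("start",(-106,80,48)),("end",(-106,-26,48))):
      g=c+FZ.apply(f);sol=set()
      for flip in(0,np.pi):
        for k in range(14):
          q,e=ik(g,Rt(lean,head)*R.from_euler('z',flip),rng.uniform(LO,HI))
          if e<1e-3: sol.add((flip>1,)+tuple(np.round(q,1)))
      print(lean,head,nm,[tuple(map(float,s)) for s in sol])
E
```

```text
[527.33  56.51 217.99] [0.98 0.06 0.2  0.01]
0.7 -0.35 start []
0.7 -0.35 end [(1.0, -0.4, 0.4, -0.8, -3.0, -0.4, 1.5), (0.0, -0.4, 0.4, -0.8, -3.0, -0.4, -1.7)]
0.7 -0.15 start [(0.0, -0.2, 0.4, -0.8, -2.9, -0.3, -1.7), (1.0, -0.2, 0.4, -0.8, -2.9, -0.3, 1.5)]
0.7 -0.15 end []
0.7 0.05 start []
0.7 0.05 end []
0.7 0.25 start []
0.7 0.25 end [(1.0, -0.2, 0.4, -0.5, -1.2, -0.3, -0.0)]
0.82 -0.35 start []
0.82 -0.35 end [(1.0, -0.5, 0.5, -0.9, -3.0, -0.6, 1.5), (0.0, -0.5, 0.5, -0.9, -3.0, -0.6, -1.6)]
0.82 -0.15 start [(1.0, -0.3, 0.5, -0.9, -3.0, -0.6, 1.5), (0.0, -0.3, 0.5, -0.9, -3.0, -0.6, -1.6)]
0.82 -0.15 end [(0.0, -0.5, 0.4, -0.8, -2.5, -0.5, -1.9), (1.0, -0.5, 0.4, -0.8, -2.5, -0.5, 1.3)]
0.82 0.05 start [(0.0, -0.3, 0.4, -0.7, -2.5, -0.4, -1.9), (1.0, -0.3, 0.4, -0.7, -2.5, -0.4, 1.2)]
0.82 0.05 end [(1.0, -0.4, 0.4, -0.6, -2.0, -0.4, 0.8), (0.0, -0.4, 0.4, -0.6, -2.0, -0.4, -2.3)]
0.82 0.25 start [(0.0, -0.2, 0.4, -0.5, -1.9, -0.4, -2.4), (1.0, -0.2, 0.4, -0.5, -1.9, -0.4, 0.7)]
0.82 0.25 end [(0.0, -0.4, 0.4, -0.5, -1.7, -0.4, -2.6), (1.0, -0.4, 0.4, -0.5, -1.7, -0.4, 0.6)]
```

Lean 47° with heading about 0 works with j4 ≈ -2.3 and the gripper rolled half a turn, which puts the camera underneath. I'll find a pre-pose in that branch and a joint-interpolated route to it, printed as rows.

```bash
cat >> fk.py <<'E'
def target(f,lean,head): return c+FZ.apply(f),Rt(lean,head)*R.from_euler('z',np.pi)
E
python3 - <<'E'
from fk import *
np.set_printoptions(precision=3,suppress=True)
q=np.array([-.3,.4,-.7,-2.5,-.4,1.2])
for lean,head in((.82,0.05),(.82,-.05)):
  Q=q
  for f in((-106,80,48),(-112,50,48),(-115,20,48),(-106,-26,48),(-104,-40,48)):
    p,Rg=target(f,lean,head);Q,e=ik(p,Rg,Q);print(lean,head,f,p,Q,round(e,4))
  Q=q
  p,Rg=target((-106,80,48),lean,head);t=Rg.apply([0,0,1])
  for d in(0,30,60,90,120,150):
    Q,e=ik(p-d*t,Rg,Q);print("back",d,p-d*t,Q,round(e,4))
q0=arm.read_state()["joints"]
E
```

```text
0.82 0.05 (-106, 80, 48) [561.335  38.128  48.   ] [-0.301  0.434 -0.708 -2.507 -0.438  1.228] 0.0
0.82 0.05 (-112, 50, 48) [550.862   9.382  48.   ] [-0.352  0.417 -0.686 -2.369 -0.422  1.125] 0.0
0.82 0.05 (-115, 20, 48) [543.354 -19.818  48.   ] [-0.392  0.404 -0.653 -2.226 -0.406  1.008] 0.0
0.82 0.05 (-106, -26, 48) [545.285 -66.65   48.   ] [-0.427  0.398 -0.575 -1.999 -0.378  0.795] 0.0
0.82 0.05 (-104, -40, 48) [545.142 -80.792  48.   ] [-0.439  0.398 -0.556 -1.939 -0.377  0.741] 0.0
back 0 [561.335  38.128  48.   ] [-0.301  0.434 -0.708 -2.507 -0.438  1.228] 0.0
back 30 [539.428  37.031  68.467] [-0.289  0.349 -0.708 -2.398 -0.367  1.097] 0.0
back 60 [517.521  35.935  88.933] [-0.242  0.254 -0.682 -2.22  -0.267  0.868] 0.0
back 90 [495.614  34.839 109.4  ] [-0.182  0.164 -0.674 -2.054 -0.19   0.648] 0.0155
back 120 [473.708  33.743 129.867] [-0.185  0.083 -0.713 -2.025 -0.19   0.614] 0.0531
back 150 [451.801  32.646 150.333] [-0.183 -0.002 -0.747 -1.976 -0.19   0.556] 0.0964
0.82 -0.05 (-106, 80, 48) [561.335  38.128  48.   ] [-0.3    0.452 -0.808 -2.771 -0.523  1.419] 0.0
0
[... 199 characters left out ...]
0.82 -0.05 (-106, -26, 48) [545.285 -66.65   48.   ] [-0.476  0.409 -0.652 -2.26  -0.402  1.03 ] 0.0
0.82 -0.05 (-104, -40, 48) [545.142 -80.792  48.   ] [-0.486  0.407 -0.624 -2.186 -0.387  0.959] 0.0
back 0 [561.335  38.128  48.   ] [-0.3    0.452 -0.808 -2.771 -0.523  1.419] 0.0
back 30 [539.428  39.224  68.467] [-0.306  0.37  -0.825 -2.715 -0.464  1.361] 0.0
back 60 [517.521  40.32   88.933] [-0.304  0.279 -0.824 -2.627 -0.382  1.262] 0.0
back 90 [495.614  41.416 109.4  ] [-0.27   0.178 -0.79  -2.469 -0.259  1.066] 0.0
back 120 [473.708  42.513 129.867] [-0.241  0.086 -0.791 -2.381 -0.19   0.948] 0.0236
back 150 [451.801  43.609 150.333] [-0.256 -0.    -0.845 -2.424 -0.19   0.995] 0.0672
```

```bash
cat >> fk.py <<'E'
def chain(knots):
    # knots: list of (p,R); rows constant per call, simulated with local IK
    s=arm.read_state();Q=s["joints"];p=s["position"];T=R.from_quat(s["ee_rot"])
    for pk,Tk in knots:
        dp=(pk-p)/8/200;w=(Tk*T.inv()).as_rotvec()/8/(np.pi/2)
        dp,w=np.round(dp,4),np.round(w,4);J=0
        for i in range(8):
            p=p+dp*200;T=R.from_rotvec(w*np.pi/2)*T;Qn,e=ik(p,T,Q);J=max(J,abs(Qn-Q).max());Q=Qn
        print("row",dp,w,"deg",round(np.linalg.norm(w)*90,1),"->",p.round(0),"q",Q.round(2),"err",round(e,4),"maxdq",round(J,2))
E
python3 - <<'E'
from fk import *
np.set_printoptions(precision=4,suppress=True)
q0=arm.read_state()["joints"];q1=np.array([-.27,.178,-.79,-2.469,-.259,1.066])
for n in(3,4):
    mid=[q0+(q1-q0)*k/n for k in range(1,n+1)]
    chain([tool(q) for q in mid])
E
```

```text
row [-0.0788 -0.0175 -0.0787] [ 0.0503  0.0185 -0.0677] deg 7.8 -> [401.  28.  93.] q [ 0.24  0.09 -0.71 -0.57 -0.43  0.96] err 0.0 maxdq 0.16
row [-0.0055  0.0357 -0.0128] [ 0.0439  0.0063 -0.0765] deg 8.0 -> [392.  85.  72.] q [-0.01  0.13 -0.75 -1.52 -0.34  1.01] err 0.0 maxdq 0.16
row [ 0.0643 -0.0272  0.0232] [ 0.0387  0.0024 -0.081 ] deg 8.1 -> [495.  42. 109.] q [-0.27  0.18 -0.79 -2.47 -0.26  1.07] err 0.0 maxdq 0.19
row [-0.0629 -0.0226 -0.0655] [ 0.0376  0.0156 -0.0502] deg 5.8 -> [427.  20. 114.] q [ 0.31  0.08 -0.7  -0.33 -0.45  0.94] err 0.0 maxdq 0.11
row [-0.031   0.0242 -0.0267] [ 0.0348  0.0074 -0.0553] deg 5.9 -> [377.  59.  71.] q [ 0.11  0.11 -0.73 -1.05 -0.39  0.98] err 0.0 maxdq 0.11
row [0.0222 0.0192 0.0048] [ 0.0308  0.0033 -0.0592] deg 6.0 -> [413.  89.  79.] q [-0.08  0.15 -0.76 -1.76 -0.32  1.02] err 0.0 maxdq 0.12
row [ 0.0517 -0.0298  0.0191] [ 0.0287  0.0017 -0.061 ] deg 6.1 -> [495.  42. 109.] q [-0.27  0.18 -0.79 -2.47 -0.26  1.07] err 0.0 maxdq 0.13
```

```bash
python3 -m handwheel '[{"x":-0.0788,"y":-0.0175,"z":-0.0787,"ax":0.0503,"ay":0.0185,"az":-0.0677},{"x":-0.0788,"y":-0.0175,"z":-0.0787,"ax":0.0503,"ay":0.0185,"az":-0.0677},{"x":-0.0788,"y":-0.0175,"z":-0.0787,"ax":0.0503,"ay":0.0185,"az":-0.0677},{"x":-0.0788,"y":-0.0175,"z":-0.0787,"ax":0.0503,"ay":0.0185,"az":-0.0677},{"x":-0.0788,"y":-0.0175,"z":-0.0787,"ax":0.0503,"ay":0.0185,"az":-0.0677},{"x":-0.0788,"y":-0.0175,"z":-0.0787,"ax":0.0503,"ay":0.0185,"az":-0.0677},{"x":-0.0788,"y":-0.0175,"z":-0.0787,"ax":0.0503,"ay":0.0185,"az":-0.0677},{"x":-0.0788,"y":-0.0175,"z":-0.0787,"ax":0.0503,"ay":0.0185,"az":-0.0677}]'
python3 - <<'E'
from fk import *
np.set_printoptions(precision=4,suppress=True)
q0=arm.read_state()["joints"];q1=np.array([-.27,.178,-.79,-2.469,-.259,1.066]);print(q0)
chain([tool(q0+(q1-q0)*k/2) for k in (1,2)])
E
```

```text
clock: 5.0
position: [401.3, 27.6, 92.6]
ee_rot: [0.884, -0.409, 0.082, -0.212]
contact_force: [0.4, -1.7, -0.1]
gripper_width: -0.0
grasp_force: 0.0
[ 0.2359  0.0928 -0.7097 -0.5744 -0.4281  0.954 ]
row [-0.0055  0.0356 -0.0129] [ 0.0438  0.006  -0.0762] deg 7.9 -> [392.  85.  72.] q [-0.02  0.14 -0.75 -1.52 -0.34  1.01] err 0.0 maxdq 0.16
row [ 0.0643 -0.0268  0.0233] [ 0.0387  0.0024 -0.0808] deg 8.1 -> [495.  42. 109.] q [-0.27  0.18 -0.79 -2.47 -0.26  1.06] err 0.0 maxdq 0.19
```

The model tracks exactly, so I'll continue.

```bash
python3 -m handwheel '[{"x":-0.0055,"y":0.0356,"z":-0.0129,"ax":0.0438,"ay":0.006,"az":-0.0762},{"x":-0.0055,"y":0.0356,"z":-0.0129,"ax":0.0438,"ay":0.006,"az":-0.0762},{"x":-0.0055,"y":0.0356,"z":-0.0129,"ax":0.0438,"ay":0.006,"az":-0.0762},{"x":-0.0055,"y":0.0356,"z":-0.0129,"ax":0.0438,"ay":0.006,"az":-0.0762},{"x":-0.0055,"y":0.0356,"z":-0.0129,"ax":0.0438,"ay":0.006,"az":-0.0762},{"x":-0.0055,"y":0.0356,"z":-0.0129,"ax":0.0438,"ay":0.006,"az":-0.0762},{"x":-0.0055,"y":0.0356,"z":-0.0129,"ax":0.0438,"ay":0.006,"az":-0.0762},{"x":-0.0055,"y":0.0356,"z":-0.0129,"ax":0.0438,"ay":0.006,"az":-0.0762}]'
python3 -m handwheel '[{"x":0.0643,"y":-0.0268,"z":0.0233,"ax":0.0387,"ay":0.0024,"az":-0.0808},{"x":0.0643,"y":-0.0268,"z":0.0233,"ax":0.0387,"ay":0.0024,"az":-0.0808},{"x":0.0643,"y":-0.0268,"z":0.0233,"ax":0.0387,"ay":0.0024,"az":-0.0808},{"x":0.0643,"y":-0.0268,"z":0.0233,"ax":0.0387,"ay":0.0024,"az":-0.0808},{"x":0.0643,"y":-0.0268,"z":0.0233,"ax":0.0387,"ay":0.0024,"az":-0.0808},{"x":0.0643,"y":-0.0268,"z":0.0233,"ax":0.0387,"ay":0.0024,"az":-0.0808},{"x":0.0643,"y":-0.0268,"z":0.0233,"ax":0.0387,"ay":0.0024,"az":-0.0808},{"x":0.0643,"y":-0.0268,"z":0.0233,"ax":0.0387,"ay":0.0024,"az":-0.0808}]'
python3 - <<'E'
from fk import *
np.set_printoptions(precision=4,suppress=True)
s=arm.read_state();print(s["joints"],R.from_quat(s["ee_rot"]).as_matrix())
chain([target((-106,80,48),.82,-.05)])
a=cv2.resize(arm.get_image("wrist")[:,:,::-1],None,fx=.62,fy=.62);b=arm.get_image("top")[100:310,250:470,::-1]
b=cv2.resize(b,None,fx=1.8,fy=1.8);o=np.zeros((400,800,3),np.uint8);o[:a.shape[0],:a.shape[1]]=a;o[:378,400:796]=b
cv2.imwrite("pics/w3.png",o)
E
```

```text
clock: 5.8
position: [393.5, 84.4, 72.5]
ee_rot: [-0.513, 0.779, -0.028, 0.359]
contact_force: [-2.0, 0.3, -0.9]
gripper_width: -0.6
grasp_force: 0.0
clock: 6.6
position: [496.8, 40.5, 109.9]
ee_rot: [0.023, 0.917, -0.01, 0.397]
contact_force: [-0.6, 1.6, -0.6]
gripper_width: 0.1
grasp_force: 0.0
[-0.2668  0.1729 -0.7858 -2.4531 -0.249   1.0462] [[-0.683   0.0508  0.7287]
 [ 0.0351  0.9987 -0.0368]
 [-0.7296  0.0004 -0.6839]]
row [ 0.0403 -0.0015 -0.0387] [-0.     -0.0002  0.0001] deg 0.0 -> [561.  38.  48.] q [-0.3   0.45 -0.81 -2.77 -0.52  1.42] err 0.0 maxdq 0.09
```

View pics/w3.png

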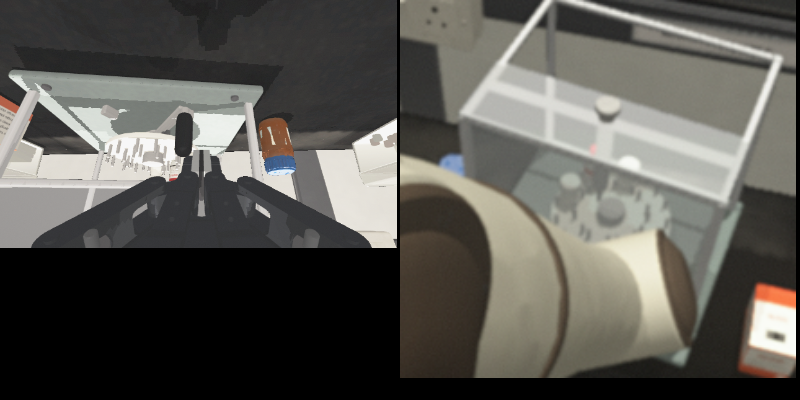

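The wrist picture is upside down, with the camera below the gripper. It shows the black handle at about (184,135) in the half-size view, just to the robot's right of the fingers, with nothing in the way below the pane. The top view shows bottle and vials unchanged. I'll check the handle position by dark mask.

Run:
```python
from fk import *
np.set_printoptions(precision=2,suppress=True)
im=arm.get_image("wrist");p=arm.camera_params("wrist")
m=(im.max(2)<50).astype(np.uint8)[160:275,270:312]
n,l,st,ce=cv2.connectedComponentsWithStats(m)
for k in range(1,n):
    if st[k][4]>100:print(st[k],ce[k]+[270,160])
k=l[57,27];u=ce[k]+[270,160]
print("tri w/ first wrist+top",tri([ray("wrist",u,p),ray("top",(328.2,244.3))]),"z58",plane("wrist",u,58,p))
print("exp",c+FZ.apply([-103,51,58]))
```

```text
[  12   22   28   71 1628] [296.11 216.63]
tri w/ first wrist+top [558.22  14.27  58.11] z58 [558.89  14.53  58.  ]
exp [559.91   9.01  58.  ]
```

```bash
python3 -m handwheel '[{"x":0.039,"y":0.01,"z":-0.039,"ax":0,"ay":0,"az":0},{"x":0.039,"y":0.01,"z":-0.039,"ax":0,"ay":0,"az":0},{"x":0.039,"y":0.01,"z":-0.039,"ax":0,"ay":0,"az":0},{"x":0.039,"y":0.01,"z":-0.039,"ax":0,"ay":0,"az":0},{"x":0.039,"y":0,"z":-0.039,"ax":0,"ay":0,"az":0},{"x":0.039,"y":0,"z":-0.039,"ax":0,"ay":0,"az":0},{"x":0.039,"y":0,"z":-0.039,"ax":0,"ay":0,"az":0},{"x":0.039,"y":0,"z":-0.039,"ax":0,"ay":0,"az":0}]'
python3 - <<'E'
from fk import *
np.set_printoptions(precision=3,suppress=True)
s=arm.read_state();print(s["joints"])
im=arm.get_image("wrist");cv2.imwrite("pics/w4.png",im[::-1,::-1,::-1])
# arc of the contact: handle centre + 11 + 14.5 offset along tool y, for phi
for ph in(0,.13,.3,.46,.62,.78,.92):
    h=c+FZ.apply([-115*np.cos(.46-ph),115*np.sin(.46-ph),48]);t=h+25.5*np.array([.05,.9987,0]);print(ph,h,t)
E
```

```text
clock: 7.55
position: [558.0, 50.1, 46.6]
ee_rot: [0.019, 0.917, -0.009, 0.397]
contact_force: [0.4, -0.3, 0.5]
gripper_width: 0.1
grasp_force: 0.0
[-0.279  0.447 -0.841 -2.808 -0.546  1.448]
0 [559.872   9.068  48.   ] [561.147  34.535  48.   ]
0.13 [552.102  -3.691  48.   ] [553.377  21.775  48.   ]
0.3 [544.552 -21.699  48.   ] [545.827   3.768  48.   ]
0.46 [540.326 -39.587  48.   ] [541.601 -14.12   48.   ]
0.62 [539.004 -57.92   48.   ] [540.279 -32.453  48.   ]
0.78 [540.619 -76.229  48.   ] [541.894 -50.762  48.   ]
0.92 [544.412 -91.863  48.   ] [545.687 -66.396  48.   ]
```

View pics/w4.png

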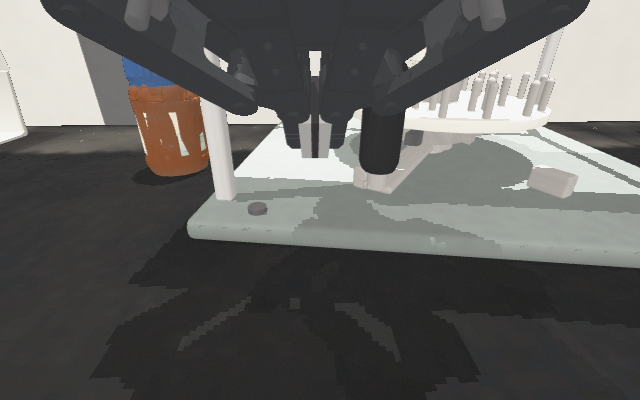

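The rotated view shows the shut fingers to the left of the black handle (382,140) with a gap of about 10 mm, the stop block at (553,180), and the fingers clear of pane, disc and arm. I start stroke 1 along the arc.

```bash
python3 -m handwheel '[{"x":0,"y":-0.03,"z":0,"ax":0,"ay":0,"az":0},{"x":0,"y":-0.03,"z":0,"ax":0,"ay":0,"az":0},{"x":-0.01,"y":-0.03,"z":0,"ax":0,"ay":0,"az":0},{"x":-0.01,"y":-0.03,"z":0,"ax":0,"ay":0,"az":0},{"x":-0.015,"y":-0.03,"z":0,"ax":0,"ay":0,"az":0},{"x":-0.012,"y":-0.03,"z":0,"ax":0,"ay":0,"az":0},{"x":-0.01,"y":-0.03,"z":0,"ax":0,"ay":0,"az":0},{"x":-0.01,"y":-0.03,"z":0,"ax":0,"ay":0,"az":0}]'
python3 -m handwheel '[{"x":-0.008,"y":-0.03,"z":0,"ax":0,"ay":0,"az":0},{"x":-0.006,"y":-0.03,"z":0,"ax":0,"ay":0,"az":0},{"x":-0.004,"y":-0.03,"z":0,"ax":0,"ay":0,"az":0},{"x":-0.002,"y":-0.03,"z":0,"ax":0,"ay":0,"az":0},{"x":0,"y":-0.03,"z":0,"ax":0,"ay":0,"az":0},{"x":0,"y":-0.03,"z":0,"ax":0,"ay":0,"az":0},{"x":0.002,"y":-0.03,"z":0,"ax":0,"ay":0,"az":0},{"x":0.004,"y":-0.03,"z":0,"ax":0,"ay":0,"az":0}]'
```

```text
clock: 8.4
position: [540.1, 3.6, 46.6]
ee_rot: [0.018, 0.918, -0.009, 0.396]
contact_force: [-9.5, 8.6, 8.5]
gripper_width: 0.0
grasp_force: 6.4
clock: 9.2
position: [535.0, -44.8, 44.6]
ee_rot: [0.019, 0.92, -0.009, 0.392]
contact_force: [-13.8, 5.2, 4.7]
gripper_width: -0.1
grasp_force: 6.1
```

An unexpected -x force appeared, so I look before going on.

Run:
```python
from fk import *
np.set_printoptions(precision=3,suppress=True)
s=arm.read_state();print(s["joints"],s["contact_force"],s["wrist_torque"],s["joint_efforts"],s["position"])
im=arm.get_image("wrist");cv2.imwrite("pics/w5.png",im[::-1,::-1,::-1])
```

```text
[-0.468  0.404 -0.721 -2.354 -0.433  1.136] [-13.8     5.244   4.713] [1.008 3.091 0.844] [ -1.751 -27.361  14.74   -4.085  -2.388   0.235] [534.956 -44.751  44.601]
```

View pics/w5.png

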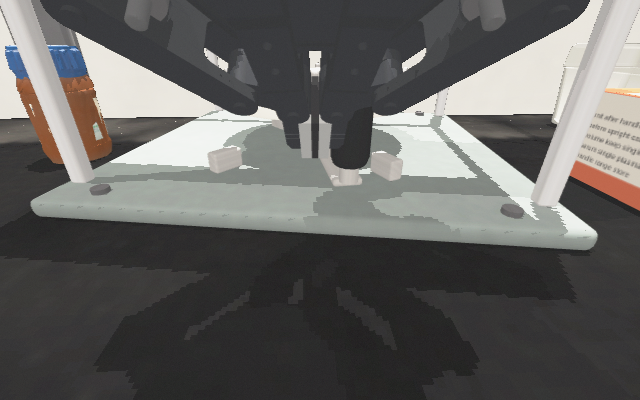

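The handle (352,140) sits against the fingertip corner only: the tip is about 10 mm too far back and is being cammed backwards. The pane is clear, so I slide the tip forward while keeping contact.

```bash
python3 -m handwheel '[{"x":0.012,"y":0,"z":0,"ax":0,"ay":0,"az":0},{"x":0.012,"y":0,"z":0,"ax":0,"ay":0,"az":0},{"x":0.012,"y":0,"z":0,"ax":0,"ay":0,"az":0},{"x":0.012,"y":0,"z":0,"ax":0,"ay":0,"az":0},{"x":0.012,"y":0,"z":0,"ax":0,"ay":0,"az":0},{"x":0,"y":-0.005,"z":0,"ax":0,"ay":0,"az":0},{"x":0,"y":-0.005,"z":0,"ax":0,"ay":0,"az":0},{"x":0,"y":0,"z":0,"ax":0,"ay":0,"az":0}]'
```

```text
clock: 10.05
position: [551.8, -48.0, 46.8]
ee_rot: [0.02, 0.918, -0.009, 0.397]
contact_force: [-1.0, 5.2, -1.6]
gripper_width: -0.1
grasp_force: 2.6
```

```bash
python3 -m handwheel '[{"x":0.001,"y":-0.008,"z":0,"ax":0,"ay":0,"az":0},{"x":0.001,"y":-0.008,"z":0,"ax":0,"ay":0,"az":0},{"x":0.001,"y":-0.008,"z":0,"ax":0,"ay":0,"az":0},{"x":0.001,"y":-0.008,"z":0,"ax":0,"ay":0,"az":0},{"x":0.001,"y":-0.008,"z":0,"ax":0,"ay":0,"az":0},{"x":0.001,"y":-0.008,"z":0,"ax":0,"ay":0,"az":0},{"x":0.001,"y":-0.008,"z":0,"ax":0,"ay":0,"az":0},{"x":0.001,"y":-0.008,"z":0,"ax":0,"ay":0,"az":0}]'
```

```text
clock: 10.85
position: [553.7, -60.6, 46.9]
ee_rot: [0.02, 0.918, -0.009, 0.397]
contact_force: [-0.2, 6.2, -3.1]
gripper_width: 0.1
grasp_force: 3.2
```

```bash
python3 -m handwheel '[{"x":0.001,"y":-0.004,"z":0,"ax":0,"ay":0,"az":0},{"x":0.001,"y":-0.004,"z":0,"ax":0,"ay":0,"az":0},{"x":0.001,"y":-0.004,"z":0,"ax":0,"ay":0,"az":0},{"x":0.001,"y":-0.004,"z":0,"ax":0,"ay":0,"az":0},{"x":0,"y":-0.004,"z":0,"ax":0,"ay":0,"az":0},{"x":0,"y":-0.004,"z":0,"ax":0,"ay":0,"az":0},{"x":0,"y":-0.004,"z":0,"ax":0,"ay":0,"az":0},{"x":0,"y":-0.004,"z":0,"ax":0,"ay":0,"az":0}]'
```

```text
clock: 11.65
position: [554.1, -63.2, 46.9]
ee_rot: [0.018, 0.917, -0.006, 0.398]
contact_force: [2.9, 20.1, -5.0]
gripper_width: 0.2
grasp_force: 9.9
```

At the stop: force is about 20 N at y≈-63. I let the lever return by backing off to the left, then check the carousel.

```bash
python3 -m handwheel '[{"x":0,"y":0.036,"z":0,"ax":0,"ay":0,"az":0},{"x":0,"y":0.036,"z":0,"ax":0,"ay":0,"az":0},{"x":0,"y":0.036,"z":0,"ax":0,"ay":0,"az":0},{"x":0,"y":0.036,"z":0,"ax":0,"ay":0,"az":0},{"x":0,"y":0.036,"z":0,"ax":0,"ay":0,"az":0},{"x":0,"y":0.036,"z":0,"ax":0,"ay":0,"az":0},{"x":0,"y":0.036,"z":0,"ax":0,"ay":0,"az":0},{"x":0,"y":0.036,"z":0,"ax":0,"ay":0,"az":0}]'
python3 -m handwheel '[{"x":0.002,"y":0.036,"z":0,"ax":0,"ay":0,"az":0},{"x":0.002,"y":0.036,"z":0,"ax":0,"ay":0,"az":0},{"x":0.002,"y":0.036,"z":0,"ax":0,"ay":0,"az":0},{"x":0.004,"y":0.036,"z":0,"ax":0,"ay":0,"az":0},{"x":0.004,"y":0.036,"z":0,"ax":0,"ay":0,"az":0},{"x":0.004,"y":0.036,"z":0,"ax":0,"ay":0,"az":0},{"x":0.004,"y":0.036,"z":0,"ax":0,"ay":0,"az":0},{"x":0.004,"y":0.036,"z":0,"ax":0,"ay":0,"az":0}]'
python3 - <<'E'
from fk import *
o=np.zeros((580,800,3),np.uint8)
b=arm.get_image("top")[100:290,260:460,::-1];o[:380,:400]=cv2.resize(b,None,fx=2,fy=2)
a=arm.get_image("scene")[100:280,225:365,::-1];o[:515,400:800]=cv2.resize(a,(400,515))
w=arm.get_image("wrist")[::-1,::-1,::-1];o[380:580,0:320]=cv2.resize(w,(320,200))
cv2.imwrite("pics/s1.png",o)
E
```

```text
clock: 12.45
position: [556.4, -10.6, 48.2]
ee_rot: [0.02, 0.917, -0.01, 0.398]
contact_force: [0.1, 2.5, -0.4]
gripper_width: -0.2
grasp_force: 1.0
clock: 13.25
position: [561.7, 46.7, 48.2]
ee_rot: [0.021, 0.917, -0.01, 0.398]
contact_force: [0.6, -0.1, 0.1]
gripper_width: 0.0
grasp_force: 0.0
```

View pics/s1.png

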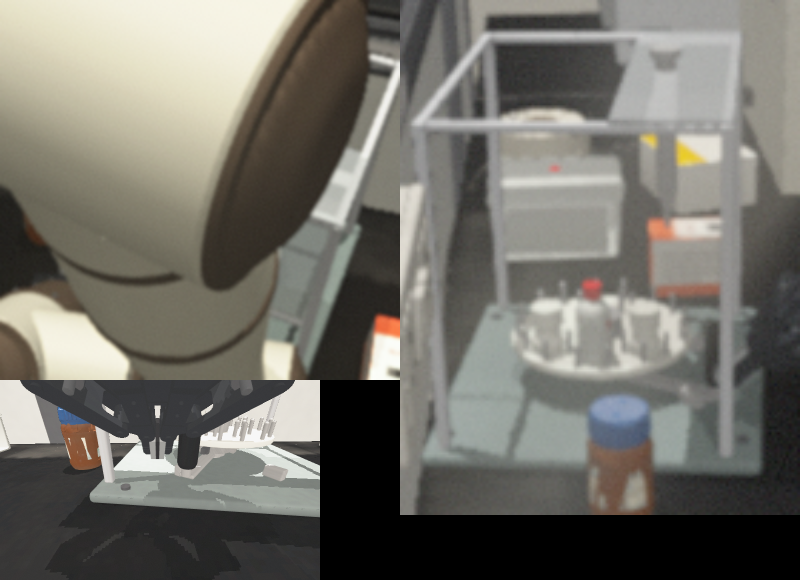

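The bottle (cap at (592,288) in the scene crop) now stands at the feeder's left, one pocket on, upright. The lever is back at rest. Stroke 2.

```bash
python3 - <<'E'
from fk import *
f=FZ.inv().apply(plane("scene",(225+192*.35,100+288*180/515),120)-c);print("bottle angle",np.degrees(np.arctan2(f[1],f[0])),f)
E
python3 -m handwheel '[{"x":0,"y":-0.03,"z":0,"ax":0,"ay":0,"az":0},{"x":0,"y":-0.03,"z":0,"ax":0,"ay":0,"az":0},{"x":0,"y":-0.03,"z":0,"ax":0,"ay":0,"az":0},{"x":-0.008,"y":-0.03,"z":0,"ax":0,"ay":0,"az":0},{"x":-0.008,"y":-0.03,"z":0,"ax":0,"ay":0,"az":0},{"x":-0.008,"y":-0.03,"z":0,"ax":0,"ay":0,"az":0},{"x":-0.008,"y":-0.03,"z":0,"ax":0,"ay":0,"az":0},{"x":-0.006,"y":-0.03,"z":0,"ax":0,"ay":0,"az":0}]'
python3 -m handwheel '[{"x":-0.002,"y":-0.03,"z":0,"ax":0,"ay":0,"az":0},{"x":-0.002,"y":-0.03,"z":0,"ax":0,"ay":0,"az":0},{"x":0,"y":-0.03,"z":0,"ax":0,"ay":0,"az":0},{"x":0,"y":-0.03,"z":0,"ax":0,"ay":0,"az":0},{"x":0,"y":-0.03,"z":0,"ax":0,"ay":0,"az":0},{"x":0,"y":-0.03,"z":0,"ax":0,"ay":0,"az":0},{"x":0,"y":-0.03,"z":0,"ax":0,"ay":0,"az":0},{"x":0,"y":-0.03,"z":0,"ax":0,"ay":0,"az":0}]'
```

```text
bottle angle 93.06137203242353 [ -3.60638412  67.43182966 120.        ]
clock: 14.2
position: [550.1, 0.3, 45.5]
ee_rot: [0.019, 0.919, -0.009, 0.395]
contact_force: [-4.8, 7.5, 0.8]
gripper_width: -0.1
grasp_force: 3.5
clock: 15.0
position: [550.5, -48.3, 45.9]
ee_rot: [0.02, 0.918, -0.009, 0.396]
contact_force: [-1.1, 6.7, -2.4]
gripper_width: 0.0
grasp_force: 3.1
```

```bash
python3 -m handwheel '[{"x":0.002,"y":-0.008,"z":0,"ax":0,"ay":0,"az":0},{"x":0.002,"y":-0.008,"z":0,"ax":0,"ay":0,"az":0},{"x":0.002,"y":-0.008,"z":0,"ax":0,"ay":0,"az":0},{"x":0.002,"y":-0.008,"z":0,"ax":0,"ay":0,"az":0},{"x":0.002,"y":-0.008,"z":0,"ax":0,"ay":0,"az":0},{"x":0.002,"y":-0.008,"z":0,"ax":0,"ay":0,"az":0},{"x":0.002,"y":-0.008,"z":0,"ax":0,"ay":0,"az":0},{"x":0.002,"y":-0.008,"z":0,"ax":0,"ay":0,"az":0}]'
python3 -m handwheel '[{"x":0,"y":-0.004,"z":0,"ax":0,"ay":0,"az":0},{"x":0,"y":-0.004,"z":0,"ax":0,"ay":0,"az":0},{"x":0,"y":-0.004,"z":0,"ax":0,"ay":0,"az":0},{"x":0,"y":-0.004,"z":0,"ax":0,"ay":0,"az":0},{"x":0,"y":-0.003,"z":0,"ax":0,"ay":0,"az":0},{"x":0,"y":-0.003,"z":0,"ax":0,"ay":0,"az":0},{"x":0,"y":-0.003,"z":0,"ax":0,"ay":0,"az":0},{"x":0,"y":0,"z":0,"ax":0,"ay":0,"az":0}]'
```

```text
clock: 15.8
position: [553.9, -61.0, 46.1]
ee_rot: [0.02, 0.918, -0.009, 0.396]
contact_force: [-4.6, 4.3, 1.2]
gripper_width: 0.1
grasp_force: 2.7
clock: 16.6
position: [554.1, -62.9, 46.3]
ee_rot: [0.019, 0.918, -0.007, 0.397]
contact_force: [0.8, 15.9, -2.1]
gripper_width: 0.0
grasp_force: 7.7
```

At the stop with 16 N. I return and start stroke 3.

```bash
python3 -m handwheel '[{"x":0,"y":0.036,"z":0.001,"ax":0,"ay":0,"az":0},{"x":0,"y":0.036,"z":0.001,"ax":0,"ay":0,"az":0},{"x":0,"y":0.036,"z":0.001,"ax":0,"ay":0,"az":0},{"x":0,"y":0.036,"z":0.001,"ax":0,"ay":0,"az":0},{"x":0,"y":0.036,"z":0,"ax":0,"ay":0,"az":0},{"x":0,"y":0.036,"z":0,"ax":0,"ay":0,"az":0},{"x":0,"y":0.036,"z":0,"ax":0,"ay":0,"az":0},{"x":0,"y":0.036,"z":0,"ax":0,"ay":0,"az":0}]'
python3 -m handwheel '[{"x":0.004,"y":0.036,"z":0,"ax":0,"ay":0,"az":0},{"x":0.004,"y":0.036,"z":0,"ax":0,"ay":0,"az":0},{"x":0.004,"y":0.036,"z":0,"ax":0,"ay":0,"az":0},{"x":0.004,"y":0.036,"z":0,"ax":0,"ay":0,"az":0},{"x":0.004,"y":0.036,"z":0,"ax":0,"ay":0,"az":0},{"x":0.004,"y":0.036,"z":0,"ax":0,"ay":0,"az":0},{"x":0.004,"y":0.036,"z":0,"ax":0,"ay":0,"az":0},{"x":0,"y":0.036,"z":0,"ax":0,"ay":0,"az":0}]'
python3 - <<'E'
from fk import *
a=arm.get_image("scene")[...,::-1];w=arm.get_image("wrist")[::-1,::-1,::-1];cv2.imwrite("pics/s2.png",a);cv2.imwrite("pics/s2w.png",w)
h=cv2.cvtColor(a,cv2.COLOR_BGR2HSV);m=cv2.inRange(h,(170,120,90),(180,255,255))|cv2.inRange(h,(0,150,90),(6,255,255));m[:190]=0;m[215:]=0;m[:,:260]=0;m[:,340:]=0
ys,xs=np.nonzero(m);u=(xs.mean(),ys.mean());f=FZ.inv().apply(plane("scene",u,120)-c);print(len(xs),u,f,np.degrees(np.arctan2(f[1],f[0])))
E
```

```text
clock: 17.4
position: [557.0, -9.7, 48.6]
ee_rot: [0.021, 0.917, -0.01, 0.398]
contact_force: [1.7, 1.8, -0.7]
gripper_width: 0.3
grasp_force: 1.0
clock: 18.2
position: [562.8, 47.6, 48.6]
ee_rot: [0.021, 0.917, -0.01, 0.398]
contact_force: [-0.6, 0.6, -0.1]
gripper_width: -0.1
grasp_force: 0.0
0 (np.float64(nan), np.float64(nan)) [nan nan nan] nan<stdin>:4: RuntimeWarning: Mean of empty slice.
  ret = ret.dtype.type(ret / rcount)
```

Run:
```python
from fk import *
a=cv2.imread("pics/s2.png").astype(int);r=a[...,2]-np.maximum(a[...,0],a[...,1])
m=(r>25).astype(np.uint8);m[:185]=0;m[222:]=0;m[:,:255]=0;m[:,345:]=0
n,l,st,ce=cv2.connectedComponentsWithStats(m)
for k in range(1,n):
    f=FZ.inv().apply(plane("scene",ce[k],120)-c);print(st[k],ce[k],f.round(1),np.degrees(np.arctan2(f[1],f[0])).round(1))
```

```text
[307 185   7  18  56] [310.25       196.39285714] [-43.3  39.9 120. ] 137.4
[324 199  13   4  48] [330.22916667 200.5625    ] [-91.7  62.7 120. ] 145.6
```

The bottle is at about 135°, one pocket before the nozzle. Stroke 3.

```bash
python3 -m handwheel '[{"x":0,"y":-0.03,"z":0,"ax":0,"ay":0,"az":0},{"x":0,"y":-0.03,"z":0,"ax":0,"ay":0,"az":0},{"x":0,"y":-0.03,"z":0,"ax":0,"ay":0,"az":0},{"x":-0.008,"y":-0.03,"z":0,"ax":0,"ay":0,"az":0},{"x":-0.008,"y":-0.03,"z":0,"ax":0,"ay":0,"az":0},{"x":-0.008,"y":-0.03,"z":0,"ax":0,"ay":0,"az":0},{"x":-0.008,"y":-0.03,"z":0,"ax":0,"ay":0,"az":0},{"x":-0.008,"y":-0.03,"z":0,"ax":0,"ay":0,"az":0}]'
python3 -m handwheel '[{"x":-0.003,"y":-0.03,"z":0,"ax":0,"ay":0,"az":0},{"x":-0.002,"y":-0.03,"z":0,"ax":0,"ay":0,"az":0},{"x":0,"y":-0.03,"z":0,"ax":0,"ay":0,"az":0},{"x":0,"y":-0.03,"z":0,"ax":0,"ay":0,"az":0},{"x":0,"y":-0.03,"z":0,"ax":0,"ay":0,"az":0},{"x":0,"y":-0.03,"z":0,"ax":0,"ay":0,"az":0},{"x":0,"y":-0.03,"z":0,"ax":0,"ay":0,"az":0},{"x":0,"y":-0.03,"z":0,"ax":0,"ay":0,"az":0}]'
python3 -m handwheel '[{"x":0.002,"y":-0.008,"z":0,"ax":0,"ay":0,"az":0},{"x":0.002,"y":-0.008,"z":0,"ax":0,"ay":0,"az":0},{"x":0.002,"y":-0.008,"z":0,"ax":0,"ay":0,"az":0},{"x":0.002,"y":-0.008,"z":0,"ax":0,"ay":0,"az":0},{"x":0.002,"y":-0.008,"z":0,"ax":0,"ay":0,"az":0},{"x":0.002,"y":-0.008,"z":0,"ax":0,"ay":0,"az":0},{"x":0.002,"y":-0.008,"z":0,"ax":0,"ay":0,"az":0},{"x":0.002,"y":-0.008,"z":0,"ax":0,"ay":0,"az":0}]'
```

```text
clock: 19.1
position: [550.4, 1.5, 46.4]
ee_rot: [0.019, 0.918, -0.009, 0.395]
contact_force: [-5.5, 7.2, 1.4]
gripper_width: -0.1
grasp_force: 3.5
clock: 19.9
position: [550.4, -47.1, 46.7]
ee_rot: [0.02, 0.918, -0.009, 0.396]
contact_force: [-1.8, 5.7, -1.6]
gripper_width: -0.2
grasp_force: 3.0
clock: 20.7
position: [553.9, -59.8, 47.0]
ee_rot: [0.02, 0.918, -0.009, 0.396]
contact_force: [-4.4, 5.7, 0.9]
gripper_width: 0.1
grasp_force: 2.7
```

```bash
python3 -m handwheel '[{"x":0,"y":-0.004,"z":0,"ax":0,"ay":0,"az":0},{"x":0,"y":-0.004,"z":0,"ax":0,"ay":0,"az":0},{"x":0,"y":-0.004,"z":0,"ax":0,"ay":0,"az":0},{"x":0,"y":-0.004,"z":0,"ax":0,"ay":0,"az":0},{"x":0,"y":-0.004,"z":0,"ax":0,"ay":0,"az":0},{"x":0,"y":-0.004,"z":0,"ax":0,"ay":0,"az":0},{"x":0,"y":-0.004,"z":0,"ax":0,"ay":0,"az":0},{"x":0,"y":-0.003,"z":0,"ax":0,"ay":0,"az":0}]'
```

```text
clock: 21.5
position: [554.3, -63.0, 47.2]
ee_rot: [0.019, 0.917, -0.007, 0.397]
contact_force: [1.7, 15.7, -4.1]
gripper_width: 0.5
grasp_force: 8.5
```

At the stop again. I let the lever return, then withdraw along the tool axis.

```bash
python3 -m handwheel '[{"x":0,"y":0.036,"z":0.001,"ax":0,"ay":0,"az":0},{"x":0,"y":0.036,"z":0.001,"ax":0,"ay":0,"az":0},{"x":0,"y":0.036,"z":0,"ax":0,"ay":0,"az":0},{"x":0,"y":0.036,"z":0,"ax":0,"ay":0,"az":0},{"x":0,"y":0.036,"z":0,"ax":0,"ay":0,"az":0},{"x":0,"y":0.036,"z":0,"ax":0,"ay":0,"az":0},{"x":0,"y":0.036,"z":0,"ax":0,"ay":0,"az":0},{"x":0,"y":0.036,"z":0,"ax":0,"ay":0,"az":0}]'
python3 -m handwheel '[{"x":0.004,"y":0.036,"z":0,"ax":0,"ay":0,"az":0},{"x":0.004,"y":0.036,"z":0,"ax":0,"ay":0,"az":0},{"x":0.004,"y":0.036,"z":0,"ax":0,"ay":0,"az":0},{"x":0.004,"y":0.036,"z":0,"ax":0,"ay":0,"az":0},{"x":0.004,"y":0.036,"z":0,"ax":0,"ay":0,"az":0},{"x":0.004,"y":0.036,"z":0,"ax":0,"ay":0,"az":0},{"x":0.004,"y":0.036,"z":0,"ax":0,"ay":0,"az":0},{"x":0,"y":0.036,"z":0,"ax":0,"ay":0,"az":0}]'
python3 -m handwheel '[{"x":-0.04,"y":0,"z":0.036,"ax":0,"ay":0,"az":0},{"x":-0.04,"y":0,"z":0.036,"ax":0,"ay":0,"az":0},{"x":-0.04,"y":0,"z":0.036,"ax":0,"ay":0,"az":0},{"x":-0.04,"y":0,"z":0.036,"ax":0,"ay":0,"az":0},{"x":-0.04,"y":0,"z":0.036,"ax":0,"ay":0,"az":0},{"x":-0.04,"y":0,"z":0.036,"ax":0,"ay":0,"az":0},{"x":-0.04,"y":0,"z":0.036,"ax":0,"ay":0,"az":0},{"x":-0.04,"y":0,"z":0.036,"ax":0,"ay":0,"az":0}]'
python3 - <<'E'
from fk import *
o=np.zeros((560,800,3),np.uint8)
cv2.imwrite("pics/e_top.png",arm.get_image("top")[...,::-1])
b=cv2.imread("pics/e_top.png")[90:280,250:450];o[:380,:400]=cv2.resize(b,None,fx=2,fy=2)
a=arm.get_image("scene")[...,::-1];cv2.imwrite("pics/e_scene.png",a);o[:515,400:800]=cv2.resize(a[100:280,225:365],(400,515))
w=arm.get_image("wrist")[::-1,::-1,::-1];cv2.imwrite("pics/e_w.png",w);o[380:560,0:400]=w[160:340,150:550]
cv2.imwrite("pics/s3.png",o)
E
```

```text
clock: 22.3
position: [556.9, -9.7, 49.0]
ee_rot: [0.021, 0.917, -0.01, 0.398]
contact_force: [1.4, 2.1, 0.1]
gripper_width: -0.1
grasp_force: 1.0
clock: 23.1
position: [562.7, 47.7, 49.0]
ee_rot: [0.021, 0.917, -0.01, 0.398]
contact_force: [0.4, 0.3, -0.4]
gripper_width: -0.0
grasp_force: 0.0
clock: 23.9
position: [496.8, 47.7, 107.2]
ee_rot: [0.021, 0.917, -0.011, 0.398]
contact_force: [1.0, 0.0, 0.0]
gripper_width: 0.5
grasp_force: 0.0
```

View pics/s3.png

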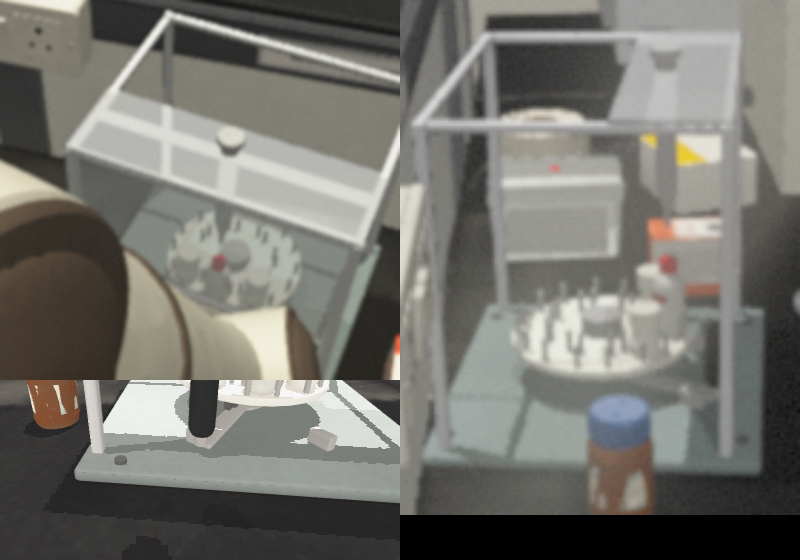

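The cap is at (218,262) in the top crop and (668,264) in the scene crop, directly below the nozzle column. The vials are upright, the lever is at rest, and jar and carton are unmoved. A numeric check follows.

Run:
```python
from fk import *
t=cv2.imread("pics/e_top.png").astype(int);r=t[...,2]-np.maximum(t[...,0],t[...,1]);m=np.zeros(r.shape,bool);m[208:235,345:375]=r[208:235,345:375]>30
ys,xs=np.nonzero(m);u=(xs.mean(),ys.mean());v=(225+268*.35,100+264*180/515)
p=tri([ray("top",u),ray("scene",v)])
for q in(p,plane("top",u,119)):
    f=FZ.inv().apply(q-c);print(len(xs),u,q.round(1),f.round(1),np.degrees(np.arctan2(f[1],f[0])).round(1)%360)
```

```text
29 (np.float64(359.2413793103448), np.float64(220.0)) [595.6 -43.  117.7] [-59.9   5.  117.7] 175.2
29 (np.float64(359.2413793103448), np.float64(220.0)) [596.5 -43.5 119. ] [-58.9   4.7 119. ] 175.5
```

Run:
```python
from fk import *
print("nozzle collar top:",plane("top",(250+231/2,90+131/2),304).round(1), "scene:",plane("scene",(225+(666-400)*.35,100+50*180/515),304).round(1))
print("hub top:",[plane("top",(250+236/2,90+250/2),z).round(1) for z in(53,75)])
```

```text
nozzle collar top: [600.8 -42.4 304. ] scene: [595.1 -31.8 304. ]
hub top: [array([667.3, -51.9,  53. ]), array([649.9, -54.1,  75. ])]
```

The bottle (596,-43) matches the nozzle collar (601,-42) within measuring accuracy, and all three strokes reached the stop.

```bash
python3 -c "
from bench import arm
print(arm.job_done())"
```

```text
the job is handed in; nothing more can be done
None
```

The job is handed in: three full lever strokes brought the tall bottle under the nozzle (about 5 mm off by camera, within my measuring accuracy), with 16–20 N at the stop, the lever back at rest, and the vials, jar and carton undisturbed.

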